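# Swap the spent fuse block behind the capacitor and the timer

### The job

Change the spent fuse block on the component board: first stand the tall capacitor and the tall timer that are in its way on the rubber mat, then lay the spent block in the steel tray and set the spare block squarely in the middle of the emptied fuse seat. Finally put the capacitor back in the middle of the round seat and the timer back, square, in the middle of the square seat, keeping both upright all the time.

Things in the scene. Friction and masses are not known exactly. Their poses are not given: they have to be found in the camera images.
- capacitor_mid (a point): Capacitor: upright round aluminium can with a grey band and two brass terminals on top, diameter 52, height 100 (terminals to 104), 0.18 to 0.35 kg. The point is on its axis, 50 above its foot; z is up along the can. It starts standing on the round seat.
- timer_mid (a point): Timer relay: upright square grey plastic housing with a white top and black dial, 48 x 48, height 90 (dial to 96), 0.14 to 0.28 kg. The point is at its centre, 45 above its foot; x and y are square to its sides, z is up. It starts standing on the square seat.
- spent_mid (a point): Spent fuse block: low white plastic block with a blackened fuse tube along its top, 44 (x) x 36 (y) x 36 high (tube to 43), 0.06 to 0.11 kg. The point is at its centre, 18 above its foot; the tube runs along x. It starts on the fuse seat of the component board, behind and between the two tall parts.
- spare_mid (a point): Spare fuse block: the same block with a clear fuse tube, 44 (x) x 36 (y) x 36 high (tube to 43), 0.06 to 0.11 kg. The point is at its centre, 18 above its foot; the tube runs along x. It starts on the bench top, to the left or right of the board.
- seat_round: Round seat: black flat disc, diameter 62, 4 thick with no rim, on the component board (a fixed aluminium plate 140 x 180 x 8). Fixed. Origin at the centre of its underside, so its upper face is 4 above the origin (12 above the bench top). Left or right place on the board.
- seat_square: Square seat: black flat pad 58 x 58, 4 thick with no rim, on the component board. Fixed. Origin at the centre of its underside, upper face 4 above it (12 above the bench top); x and y along its sides. Beside the round seat, centres 108 apart.
- seat_fuse: Fuse seat: black flat pad 54 (x) x 46 (y), 4 thick with no rim, on the component board, 46 farther from the robot (along its x) than the line through the two other seats and midway between them. Fixed. Origin at the centre of its underside, upper face 4 above it (12 above the bench top). The fuse block's x lies along the seat's x, either way round.
- mat: Black rubber mat for setting things aside: 110 (x) x 200 (y), 4 thick, flat, fixed on the bench. Origin at the centre of its underside, upper face 4 above it; x, y along its sides.
- tray: Steel tray for spent parts: open-topped, 120 (x) x 150 (y) outside, 30 high, walls and floor 4 thick, fixed on the bench. Origin at the centre of its underside, z up.
Not all that is in view belongs to the job. What is shaped like the part that bears capacitor_mid but orange or purple is not meant.

How it is judged:
By the outcome, as a careful person would: the job done as asked, in the order asked, and still so for the second after the job is handed in, with the robot touching nothing.
It also fails if it takes over 134 s, if anything falls off the work surface, if the arm or the gripper's body presses on something with over 40 N, if the wrist force passes 120 N, or if a joint passes its speed limit or range.

### The arm

A 7-joint arm with a two-finger parallel gripper is mounted at the origin on the work surface. World frame = base frame: x ahead of the robot, y to its left, z up, the work surface at z = 0. Lengths are in m, angles in rad, forces in N, time in s.
With the tool pointing down it reaches from about 0.4 to 0.85 m from the base axis. Payload 4.4 kg.
Tool frame: the origin (TCP) lies at the very end of the fingers, on their centre line; the grasp point (between the pads) lies 19 mm behind it; z points along the fingers, y is the line along which they close (so a half turn about z gives the same grasp; the last joint's range is limited). The gripper opens to 94 mm and grips with 3 to 60 N. Pads are 16 mm wide; open, the fingers measure 119 mm over their backs; the gripper's body (75 mm by 177 mm) begins 78 mm behind the grasp point.
Start: joints at [-1.245, 0.628, 0.038, 1.517, -0.027, 0.996, -0.02], TCP at [0.248, 0.601, 0.205] pointing down, gripper open.
Joint ranges: [-3.06, 3.06], [-0.37, 2.12], [-1.25, 1.32], [0.18, 2.47], [-1.1, 4.24], [0.23, 1.98], [-2.94, 2.94]. Speed limits (rad/s): [2.57, 2.57, 3.14, 3.14, 3.14, 3.14, 3.14].

### API

Orientations are given as a unit quaternion [w, x, y, z].
In Python, from station import robot gives the robot as it stands. The module is installed in compiled form; this text tells all that it offers.
- The arm moves only by the tool send_rows, never from a script. Its argument "targets" is text: rows parted by semicolons, each of 7 numbers parted by spaces: the shift along the world's x, y, z each as a share of 0.12 m, from -1 to 1, then the turn, a rotation vector about the world's x, y, z each as a share of pi rad, from -1 to 1, then the opening, from 0 (shut) to 1 (fully open). In form: tx ty tz ax ay az hand; .... A call has exactly 5 rows; each row is the pose to reach, as a shift and turn from the pose commanded when the call began, turning the shorter way round; what a row does not reach only later rows make up. A row lasts 1/10 s, in which the tool goes at most 50 mm and 8.59 degrees, less where a joint would pass 70% of its speed; a pose out of reach is approached as far as the arm can. A call with a number of a shift or a turn outside -1 to 1 is refused whole. A call with a gripper value outside its range is refused whole. The fingers move at their own pace and stop on an object; "grip_force" is the grip in N (left out, the last holds). Time passes only in rows, so rows that repeat a pose let the fingers close, or fill a call up. It gives the time, the measured TCP pose, the force, the opening and the grip force at its end, in the units of the state.
- robot.observe(): the state, without advancing time (a new reading comes with each control period).
- robot.camera(name): name is "scene" or "top"; returns a dict with "pixels" (384x512x3 uint8, red, green, blue), "fx", "fy", "cx", "cy" (pixels), "origin" and "rotation" of the camera in the world. Camera axes: x right, y down, z forward; pixel columns grow to the right and rows downward; lengths in m; the calibration is good to about 2 mm. A picture is of the moment at which its call begins. There is no depth.
- robot.job_done(): hands the job in; it is judged then, once.
Trained networks look in the newest picture that a camera, given by its name, has taken for a name from the list of things; names that differ only in an ending like _2 or _b are one class to them, and where a whole thing is asked for, a point or a joint stands for the part that bears it (a point fixed in the world has none). Each returns a list of dicts, best first, with "confidence" (0 to 1); they miss things now and then, are a little off and sometimes report something else, mostly with a low value. They report only what shows in the picture. A call takes as long as a camera call. They do not tell look-alikes from the thing itself.
- robot.spot_in(camera, thing): "extent" ([centre column, centre row, width, height] in pixels, round what is visible of it).
- robot.trace(camera, thing): "pixels" (384x512 bool, what is visible of it) and "extent" ([centre column, centre row, width, height] in pixels, round what is visible of it).
- robot.place_of(camera, thing): "location" ([column, row] in pixels: a listed point, or the origin of a listed thing).
The state is a dict: "clock": time; "joint_positions": joint angles; "joint_vel": joint speeds; "joint_torque": joint torques, N m; "eef_pos": TCP position; "eef_rot": TCP orientation; "force": force on the tool from outside, world axes, zero at the start; "moment": the same for the moment, N m; "opening": finger opening in m; "grip_force": force on a finger pad.
Only numpy, scipy, OpenCV 4.12 (cv2) and the standard library are available. Lean on these libraries where they do the work, as an engineer would, in place of code of your own. Each camera call takes 0.05 s, during which the arm holds its last target. There are 200 camera calls.

## Working session

There is one attempt and no reset: what is moved stays moved. The work goes in short steps, Python scripts to look and compute and a tool call to move; the robot and the scene stay as the last step left them, time stands still between calls to the robot, and variables do not carry over. Pictures are saved under pics/ and viewed, at most 14 in all, crops included, and the job is handed in when it is done.

Besides the shell and the picture viewer there is one more tool, called after ">>>" by a JSON object that holds its "api" and its "payload". send_rows: Moves the arm, as the interface text tells. Its arguments: {"type":"object","properties":{"targets":{"type":"string"},"grip_force":{"type":"number"}},"required":["targets"]}

```bash
mkdir -p pics; cat > h.py <<'E'
import numpy as np, cv2
from station import robot
def ray(c,p):
    d=np.array([(p[0]-c['cx'])/c['fx'],(p[1]-c['cy'])/c['fy'],1.]);d=np.array(c['rotation'])@d
    return np.array(c['origin']),d/np.linalg.norm(d)
def atz(c,p,z):
    o,d=ray(c,p);return o+d*(z-o[2])/d[2]
def tri(r1,r2):
    (o1,d1),(o2,d2)=r1,r2
    A=np.stack([d1,-d2],1);s=np.linalg.lstsq(A,o2-o1,rcond=None)[0]
    a,b=o1+d1*s[0],o2+d2*s[1];return (a+b)/2,np.linalg.norm(a-b)
def proj(c,P):
    q=np.array(c['rotation']).T@(np.array(P)-np.array(c['origin']));return [c['cx']+c['fx']*q[0]/q[2],c['cy']+c['fy']*q[1]/q[2]]
def save(c,n): cv2.imwrite('pics/'+n,np.array(c['pixels'])[:,:,::-1])
E
python3 - <<'E'
from h import *
np.set_printoptions(precision=3,suppress=True)
cs={n:robot.camera(n) for n in('scene','top')}
cv2.imwrite('pics/a.png',cv2.resize(np.hstack([cs[n]['pixels'][:,:,::-1] for n in cs]),(800,300)))
for n in cs: save(cs[n],n+'0.png');print(n,np.array(cs[n]['origin']),np.array(cs[n]['rotation']).tolist(),cs[n]['fx'])
for t in 'capacitor_mid timer_mid spent_mid spare_mid seat_round seat_square seat_fuse mat tray'.split():
    L={n:robot.place_of(n,t) for n in cs}
    for n in cs:
        print(t,n,[(np.round(d['location'],1).tolist(),round(d['confidence'],2)) for d in L[n][:4]])
    if L['scene'] and L['top']:
        for a in L['scene'][:3]:
            for b in L['top'][:3]:
                P,g=tri(ray(cs['scene'],a['location']),ray(cs['top'],b['location']))
                if g<.01: print('   ',P,round(g,4))
s=robot.observe();print({k:np.round(s[k],3).tolist() for k in s})
E
```

```text
scene [1.052 0.099 0.591] [-0.24767064198592784, 0.5825570079717175, 0.7160232145445423, -0.2942742628817869] 366.886350166239
top [ 0.498 -0.002  0.815] [-0.017991636770461943, 0.7150215444773649, -0.6984711432100961, 0.02363374795298285] 381.4769990564033
capacitor_mid scene [([264.5, 210.8], 0.93), ([311.0, 226.3], 0.82), ([264.2, 224.3], 0.64), ([312.6, 189.0], 0.56)]
capacitor_mid top [([236.4, 167.5], 0.71), ([184.7, 172.8], 0.67), ([188.9, 216.5], 0.67), ([257.1, 157.2], 0.25)]Traceback (most recent call last):
  File "<stdin>", line 13, in <module>
  File "h.py", line 4, in ray
    d=np.array([(p[0]-c['cx'])/c['fx'],(p[1]-c['cy'])/c['fy'],1.]);d=np.array(c['rotation'])@d
                                                                     ~~~~~~~~~~~~~~~~~~~~~~~^~
ValueError: matmul: Input operand 1 has a mismatch in its core dimension 0, with gufunc signature (n?,k),(k,m?)->(n?,m?) (size 3 is different from 4)
```

View pics/top0.png

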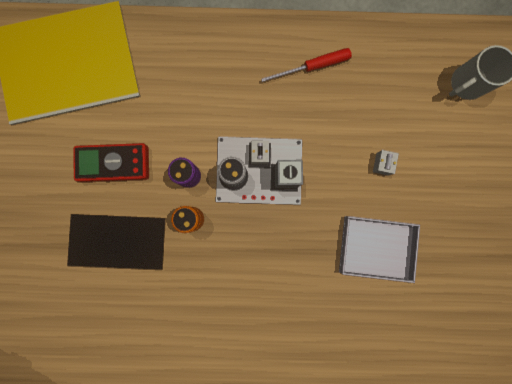

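View pics/scene0.png

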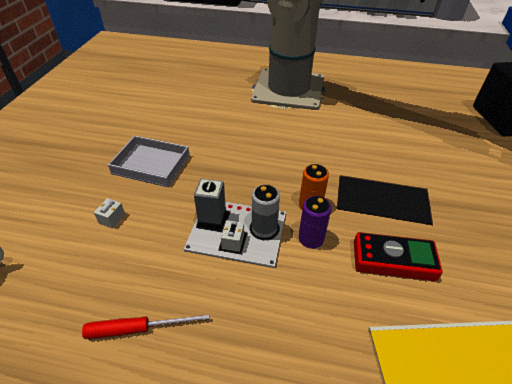

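The top view (image right = −y, image up = +x) shows the capacitor at (233,172), the timer at (289,173), the spent block at (260,152), the spare at (387,162), the mat at (117,242) and the tray at (380,249). Two look-alike cans, purple (184,172) and orange (187,219), stand to the left of the board. The scene view agrees. The camera rotation is a quaternion, so I'll fix that.

```bash
python3 - <<'E'
s=open('h.py').read()
s=s.replace("from station","from scipy.spatial.transform import Rotation as Ro\nfrom station").replace("np.array(c['rotation'])","RM(c)").replace("def ray","def RM(c): return Ro.from_quat(c['rotation'],scalar_first=True).as_matrix()\ndef ray",1)
open('h.py','w').write(s)
E
python3 - <<'E'
from h import *
np.set_printoptions(precision=3,suppress=True)
cs={n:robot.camera(n) for n in('scene','top')}
for t in 'capacitor_mid timer_mid spent_mid spare_mid seat_round seat_square seat_fuse mat tray'.split():
    L={n:robot.place_of(n,t) for n in cs}
    for n in cs:
        print(t,n,[(np.round(d['location'],1).tolist(),round(d['confidence'],2)) for d in L[n][:4]])
    for a in L['scene'][:4]:
        for b in L['top'][:4]:
                P,g=tri(ray(cs['scene'],a['location']),ray(cs['top'],b['location']))
                if g<.01: print('   ',P,round(g,4))
# board outline/mat/spare angles from top
top=cs['top'];
for t,z in (('mat',.004),('tray',.03),('spare_mid',.036),('spent_mid',.048),('timer_mid',.102)):
    for d in robot.trace('top',t)[:2]:
        m=d['pixels'].astype(np.uint8);c=max(cv2.findContours(m,0,2)[0],key=cv2.contourArea)
        w=np.array([atz(top,p,z)[:2] for p in c[:,0]],np.float32)
        r=cv2.minAreaRect(w);print(t,round(d['confidence'],2),np.round(r[0],4),np.round(r[1],3),round(r[2],1))
im=top['pixels'].astype(int);hsv=cv2.cvtColor(top['pixels'],cv2.COLOR_RGB2HSV)
m=np.zeros(im.shape[:2],np.uint8);sub=hsv[125:215,205:315];m[125:215,205:315]=((sub[:,:,1]<45)&(sub[:,:,2]>130))*255
c=max(cv2.findContours(m,0,2)[0],key=cv2.contourArea);w=np.array([atz(top,p,.008)[:2] for p in c[:,0]],np.float32)
r=cv2.minAreaRect(w);print('board',r,cv2.boundingRect(c))
cv2.imwrite('pics/b.png',cv2.resize(top['pixels'][125:215,160:320,::-1],(800,450),interpolation=cv2.INTER_CUBIC))
s=robot.observe();print({k:np.round(s[k],3).tolist() for k in s})
E
```

```text
capacitor_mid scene [([312.1, 222.9], 0.75), ([312.4, 190.9], 0.71), ([264.5, 214.0], 0.62)]
capacitor_mid top [([184.6, 219.9], 0.98), ([183.9, 174.2], 0.68), ([233.2, 170.4], 0.61)]
    [0.577 0.125 0.045] 0.0063
    [0.485 0.119 0.042] 0.0096
    [0.569 0.113 0.123] 0.0028
    [0.585 0.028 0.058] 0.0008
timer_mid scene [([210.5, 202.9], 0.97)]
timer_mid top [([287.6, 176.6], 0.86), ([373.5, 249.1], 0.6)]
    [ 0.576 -0.082  0.055] 0.0015
spent_mid scene [([230.1, 237.1], 0.74)]
spent_mid top [([257.9, 153.8], 0.77)]
    [ 0.627 -0.026  0.023] 0.0092
spare_mid scene [([109.4, 218.3], 0.82)]
spare_mid top [([383.2, 161.9], 0.56)]
    [ 0.618 -0.293  0.004] 0.0025
seat_round scene [([266.0, 225.7], 0.66)]
seat_round top [([117.1, 237.4], 0.68), ([236.7, 174.0], 0.59)]
seat_square scene [([210.2, 219.3], 0.48), ([263.6, 211.5], 0.25)]
seat_square top [([285.7, 176.2], 0.72)]
    [ 0.582 -0.084  0.01 ] 0.0034
seat_fuse scene [([232.8, 242.0], 0.43)]
seat_fuse top [([287.4, 177.5], 0.68), ([256.3, 156.9], 0.49)]
    [ 0.623 -0.023  0.003] 0.0082
mat scene [([381.0, 197.3], 0.83)]
mat to
[... 164 characters left out ...]
 0.76 [0.436 0.273] [0.2   0.112] 88.9
tray 0.73 [ 0.434 -0.274] [0.157 0.12 ] 84.6
spent_mid 0.81 [ 0.625 -0.025] [0.047 0.037] 1.3
timer_mid 0.87 [ 0.576 -0.076] [0.053 0.055] 1.4
board ((0.5931379795074463, -0.024628907442092896), (0.17880898714065552, 0.13906612992286682), 89.53125) (216, 137, 86, 68)
{'clock': 1.45, 'joint_positions': [-1.245, 0.628, 0.039, 1.517, -0.027, 0.996, -0.02], 'joint_vel': [-0.001, 0.001, 0.001, 0.0, -0.0, 0.0, 0.001], 'joint_torque': [-0.001, -54.958, 1.143, -18.693, -0.052, 0.016, 0.0], 'eef_pos': [0.248, 0.601, 0.205], 'eef_rot': [-0.0, 0.195, 0.981, -0.0], 'force': [0.872, 1.034, 0.2], 'moment': [0.032, -0.029, -0.031], 'grip_force': 0.0, 'opening': 0.093}
```

View pics/b.png

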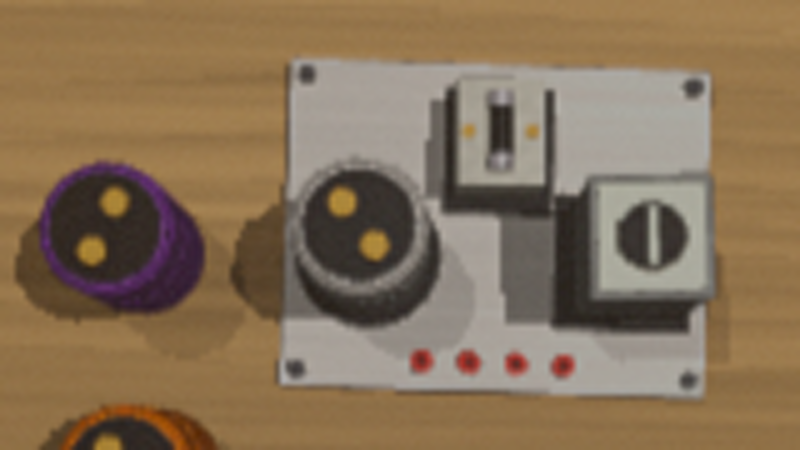

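The crop shows the cap's top centre at about crop (362,225), the timer top at (652,238), the spent block's top at (500,132) and the board corners at (292,60), (710,72), (704,397) and (280,385). I'll convert these to world positions.

```bash
python3 - <<'E'
from h import *
np.set_printoptions(precision=4,suppress=True)
top=robot.camera('top');sc=robot.camera('scene')
f=lambda x,y:(160+(x+.5)/5-.5,125+(y+.5)/5-.5)
for n,p,z in(('cap',(362,225),.112),('timer',(652,238),.102),('spent',(500,132),.048)): print(n,atz(top,f(*p),z))
tc=[(590,178),(714,178),(710,298),(587,298)]
W=[atz(top,f(*p),.102) for p in tc];print('timer corners',np.array(W)[:,:2].tolist())
B=np.array([atz(top,f(*p),.008)[:2] for p in [(292,60),(710,72),(704,397),(280,385)]]);print('board',B.mean(0));e=[B[0]-B[1],B[3]-B[2],B[0]-B[3],B[1]-B[2]]
print([(np.linalg.norm(v),np.degrees(np.arctan2(v[1],v[0]))) for v in e])
cv2.imwrite('pics/c.png',np.vstack([cv2.resize(top['pixels'][142:182,362:412,::-1],(500,300),interpolation=2)[:, :],cv2.resize(sc['pixels'][170:270,180:290,::-1],(500,300),interpolation=2)]))
E
```

```text
cap [0.5807 0.0279 0.112 ]
timer [ 0.5796 -0.0808  0.102 ]
spent [ 0.6275 -0.0243  0.048 ]
timer corners [[0.6017168925812768, -0.057023929525585965], [0.6028585727857553, -0.10379182772686603], [0.5574483761118341, -0.10297564987374333], [0.5563455820778488, -0.05675807539437327]]
board [ 0.5931 -0.0249]
[(np.float64(0.17891110483212566), np.float64(89.76711613900068)), (np.float64(0.17965252311114918), np.float64(89.7215431531343)), (np.float64(0.13902841792562046), np.float64(-0.47820469662890747)), (np.float64(0.139170115591038), np.float64(-0.1727386192732624))]
```

View pics/c.png

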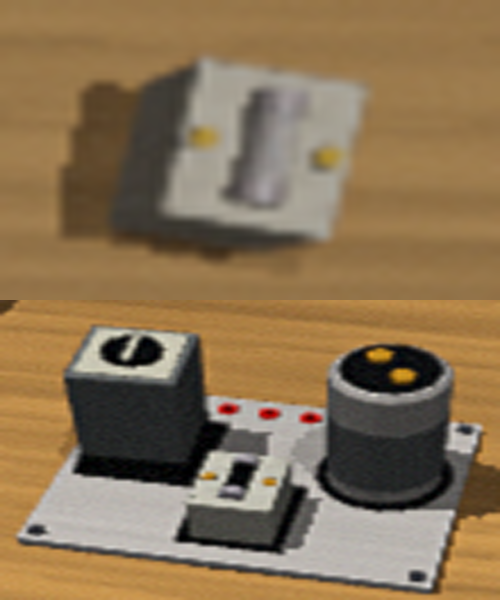

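>>> {"api": "send_rows", "payload": {"targets": "0.11 -0.19 0 0 0 -0.015 1;0.22 -0.38 0 0 0 -0.03 1;0.33 -0.57 0 0 0 -0.045 1;0.44 -0.76 0 0 0 -0.06 1;0.55 -0.95 0 0 0 -0.075 1"}}

```text
clock: 2.05
eef_pos: [0.3147, 0.4859, 0.2056]
eef_rot: [0.0, 0.309, 0.951, 0.0]
force: [-0.7, -0.6, 1.0]
opening: 0.0939
grip_force: 0.0
```

>>> {"api": "send_rows", "payload": {"targets": "0.11 -0.19 0 0 0 -0.015 1;0.22 -0.38 0 0 0 -0.03 1;0.33 -0.57 0 0 0 -0.045 1;0.44 -0.76 0 0 0 -0.06 1;0.55 -0.95 0 0 0 -0.075 1"}}

```text
clock: 2.55
eef_pos: [0.3807, 0.3719, 0.2057]
eef_rot: [0.0, 0.419, 0.908, 0.0]
force: [0.0, -0.3, 0.8]
opening: 0.0939
grip_force: 0.0
```

>>> {"api": "send_rows", "payload": {"targets": "0.11 -0.19 0 0 0 -0.015 1;0.22 -0.38 0 0 0 -0.03 1;0.33 -0.57 0 0 0 -0.045 1;0.44 -0.76 0 0 0 -0.06 1;0.55 -0.95 0 0 0 -0.075 1"}}

```text
clock: 3.05
eef_pos: [0.4467, 0.2579, 0.2057]
eef_rot: [0.0, 0.523, 0.852, 0.0]
force: [0.3, 0.5, -0.4]
opening: 0.0935
grip_force: 0.0
```

>>> {"api": "send_rows", "payload": {"targets": "0.11 -0.19 0 0 0 -0.015 1;0.22 -0.38 0 0 0 -0.03 1;0.33 -0.57 0 0 0 -0.045 1;0.44 -0.76 0 0 0 -0.06 1;0.55 -0.95 0 0 0 -0.075 1"}}

```text
clock: 3.55
eef_pos: [0.5127, 0.1439, 0.2057]
eef_rot: [0.0, 0.619, 0.785, 0.0]
force: [0.2, -0.4, 0.1]
opening: 0.094
grip_force: 0.0
```

The scene crop shows the cap on the round seat, the timer on the square seat and the spent block behind and between them. The spare's top face corners are at crop (202,60), (368,92), (330,240) and (160,215), so it is turned by roughly 15°. I'll go on to the cap.

>>> {"api": "send_rows", "payload": {"targets": "0.113 -0.193 0 0 0 -0.015 1;0.226 -0.386 0 0 0 -0.03 1;0.339 -0.58 0 0 0 -0.045 1;0.452 -0.773 0 0 0 -0.06 1;0.565 -0.966 0 0 0 -0.075 1"}}

```text
clock: 4.05
eef_pos: [0.5805, 0.028, 0.2056]
eef_rot: [0.0, 0.707, 0.707, 0.0]
force: [0.2, -1.0, 0.3]
opening: 0.0941
grip_force: 0.0
```

>>> {"api": "send_rows", "payload": {"targets": "0 0 -0.2 0 0 0 1;0 0 -0.4 0 0 0 1;0 0 -0.6 0 0 0 1;0 0 -0.8 0 0 0 1;0 0 -0.92 0 0 0 1"}}

```text
clock: 4.55
eef_pos: [0.5791, 0.029, 0.0934]
eef_rot: [-0.001, 0.707, 0.707, -0.001]
force: [-0.0, -0.2, 0.3]
opening: 0.0942
grip_force: 0.0
```

>>> {"api": "send_rows", "payload": {"targets": "0 0 -0.1 0 0 0 1;0 0 -0.2 0 0 0 1;0 0 -0.27 0 0 0 1;0 0 -0.27 0 0 0 1;0 0 -0.27 0 0 0 1"}}

```text
clock: 5.05
eef_pos: [0.5803, 0.0288, 0.063]
eef_rot: [0.0, 0.707, 0.707, 0.0]
force: [-0.4, -0.2, 0.3]
opening: 0.0939
grip_force: 0.0
```

>>> {"api": "send_rows", "payload": {"targets": "0 0 0 0 0 0 0.7;0 0 0 0 0 0 0.65;0 0 0 0 0 0 0.6;0 0 0 0 0 0 0.57;0 0 0 0 0 0 0.56", "grip_force": 30}}

```text
clock: 5.55
eef_pos: [0.5801, 0.0289, 0.0628]
eef_rot: [0.0, 0.707, 0.707, 0.0]
force: [1.1, 0.8, 0.1]
opening: 0.0576
grip_force: 0.0
```

>>> {"api": "send_rows", "payload": {"targets": "0 0 0 0 0 0 0.54;0 0 0 0 0 0 0.5;0 0 0 0 0 0 0.3;0 0 0 0 0 0 0;0 0 0 0 0 0 0"}}

```text
clock: 6.05
eef_pos: [0.5807, 0.0288, 0.0629]
eef_rot: [0.0, 0.707, 0.707, 0.0]
force: [2.4, 0.7, 0.5]
opening: 0.0514
grip_force: 30.0
```

```bash
python3 - <<'E'
from h import *
for i in range(1):
  s=robot.observe();print({k:np.round(s[k],4).tolist() for k in ('eef_pos','force','moment','grip_force','opening')})
E
```

```text
{'eef_pos': [0.5807, 0.0288, 0.0629], 'force': [2.4093, 0.6996, 0.487], 'moment': [-0.0255, -0.5383, -0.0018], 'grip_force': 29.9913, 'opening': 0.0514}
```

>>> {"api": "send_rows", "payload": {"targets": "0 0 0.1 0 0 0 0;0 0 0.3 0 0 0 0;0 0 0.55 0 0 0 0;0 0 0.8 0 0 0 0;0 0 1 0 0 0 0"}}

```text
clock: 6.55
eef_pos: [0.5789, 0.0288, 0.1844]
eef_rot: [-0.001, 0.707, 0.707, -0.0]
force: [1.2, 1.2, -2.5]
opening: 0.0515
grip_force: 30.0
```

>>> {"api": "send_rows", "payload": {"targets": "-0.05 0.1 0 0 0 0 0;-0.15 0.28 0 0 0 0 0;-0.24 0.47 0 0 0 0 0;-0.33 0.65 0 0 0 0 0;-0.418 0.825 0 0 0 0 0"}}

```text
clock: 7.05
eef_pos: [0.5267, 0.1297, 0.181]
eef_rot: [-0.002, 0.706, 0.708, -0.002]
force: [0.4, -0.3, -4.2]
opening: 0.0516
grip_force: 30.0
```

>>> {"api": "send_rows", "payload": {"targets": "-0.084 0.165 0 0 0 0 0;-0.168 0.33 0 0 0 0 0;-0.25 0.495 0 0 0 0 0;-0.334 0.66 0 0 0 0 0;-0.418 0.825 0 0 0 0 0"}}

```text
clock: 7.55
eef_pos: [0.4765, 0.2278, 0.1811]
eef_rot: [-0.001, 0.706, 0.708, -0.002]
force: [-0.6, 0.7, -3.0]
opening: 0.0512
grip_force: 30.0
```

>>> {"api": "send_rows", "payload": {"targets": "-0.1 0.2 0 0 0 0 0;-0.2 0.4 0 0 0 0 0;-0.3 0.6 0 0 0 0 0;-0.38 0.75 0 0 0 0 0;-0.418 0.825 0 0 0 0 0"}}

```text
clock: 8.05
eef_pos: [0.4257, 0.3277, 0.181]
eef_rot: [-0.001, 0.705, 0.709, -0.002]
force: [-0.3, 0.2, -2.9]
opening: 0.0516
grip_force: 30.0
```

>>> {"api": "send_rows", "payload": {"targets": "0 0 -0.15 0 0 0 0;0 0 -0.35 0 0 0 0;0 0 -0.55 0 0 0 0;0 0 -0.75 0 0 0 0;0 0 -0.9 0 0 0 0"}}

```text
clock: 8.55
eef_pos: [0.4278, 0.3245, 0.0726]
eef_rot: [-0.0, 0.707, 0.707, -0.002]
force: [-0.3, 0.1, -2.8]
opening: 0.0512
grip_force: 30.0
```

>>> {"api": "send_rows", "payload": {"targets": "0 0 -0.06 0 0 0 0;0 0 -0.12 0 0 0 0;0 0 -0.16 0 0 0 0;0 0 -0.165 0 0 0 0;0 0 -0.165 0 0 0 0"}}

```text
clock: 9.05
eef_pos: [0.4298, 0.326, 0.0553]
eef_rot: [0.0, 0.707, 0.707, 0.0]
force: [-0.1, 0.0, -3.5]
opening: 0.0514
grip_force: 30.0
```

>>> {"api": "send_rows", "payload": {"targets": "0 0 -0.004 0 0 0 0;0 0 -0.004 0 0 0 0.62;0 0 -0.004 0 0 0 0.8;0 0 -0.004 0 0 0 1;0 0 -0.004 0 0 0 1"}}

```text
clock: 9.55
eef_pos: [0.4297, 0.326, 0.0547]
eef_rot: [0.0, 0.707, 0.707, 0.0]
force: [-0.7, 0.8, -0.6]
opening: 0.079
grip_force: 0.0
```

>>> {"api": "send_rows", "payload": {"targets": "0 0 0.1 0 0 0 1;0 0 0.3 0 0 0 1;0 0 0.55 0 0 0 1;0 0 0.8 0 0 0 1;0 0 1 0 0 0 1"}}

```text
clock: 10.05
eef_pos: [0.43, 0.3259, 0.177]
eef_rot: [0.0, 0.707, 0.707, 0.001]
force: [0.2, 0.0, -0.1]
opening: 0.0944
grip_force: 0.0
```

>>> {"api": "send_rows", "payload": {"targets": "0.062 -0.169 0 0 0 0 1;0.124 -0.338 0 0 0 0 1;0.187 -0.507 0 0 0 0 1;0.25 -0.677 0 0 0 0 1;0.312 -0.846 0 0 0 0 1"}}

```text
clock: 10.55
eef_pos: [0.4673, 0.2235, 0.1753]
eef_rot: [0.0, 0.707, 0.707, 0.0]
force: [0.1, 0.2, 0.6]
opening: 0.0937
grip_force: 0.0
```

>>> {"api": "send_rows", "payload": {"targets": "0.062 -0.169 0 0 0 0 1;0.124 -0.338 0 0 0 0 1;0.187 -0.507 0 0 0 0 1;0.25 -0.677 0 0 0 0 1;0.312 -0.846 0 0 0 0 1"}}

```text
clock: 11.05
eef_pos: [0.5047, 0.1219, 0.1753]
eef_rot: [0.0, 0.707, 0.707, 0.0]
force: [0.5, 0.1, -0.7]
opening: 0.0941
grip_force: 0.0
```

>>> {"api": "send_rows", "payload": {"targets": "0.062 -0.169 0 0 0 0 1;0.124 -0.338 0 0 0 0 1;0.187 -0.507 0 0 0 0 1;0.25 -0.677 0 0 0 0 1;0.312 -0.846 0 0 0 0 1"}}

```text
clock: 11.55
eef_pos: [0.5421, 0.0203, 0.1754]
eef_rot: [0.0, 0.707, 0.707, 0.0]
force: [0.4, 1.0, 0.7]
opening: 0.094
grip_force: 0.0
```

>>> {"api": "send_rows", "payload": {"targets": "0.08 -0.2 0 0 0 0 1;0.15 -0.4 0 0 0 0 1;0.22 -0.6 0 0 0 0 1;0.29 -0.79 0 0 0 0 1;0.312 -0.846 0 0 0 0 1"}}

```text
clock: 12.05
eef_pos: [0.5798, -0.0837, 0.1754]
eef_rot: [0.001, 0.708, 0.706, -0.0]
force: [-0.0, -0.2, 0.5]
opening: 0.0942
grip_force: 0.0
```

```bash
python3 - <<'E'
from h import *
np.set_printoptions(precision=4,suppress=True)
top=robot.camera('top');sc=robot.camera('scene')
cv2.imwrite('pics/d.png',np.hstack([cv2.resize(top['pixels'][125:215,160:320,::-1],(560,315),interpolation=2)[:,:],cv2.resize(sc['pixels'][150:330,170:307,::-1],(240,315),interpolation=2)]))
for n in('capacitor_mid','spent_mid','timer_mid'):
  for c in('scene','top'): print(n,c,[(np.round(d['location'],1).tolist(),round(d['confidence'],2)) for d in robot.place_of(c,n)])
print(robot.observe()['eef_pos'])
E
```

```text
capacitor_mid scene [([413.1, 182.4], 0.91), ([312.3, 223.0], 0.91), ([312.7, 190.2], 0.68)]
capacitor_mid top [([81.2, 243.2], 0.95), ([185.6, 217.2], 0.62)]
spent_mid scene [([230.5, 236.5], 0.88)]
spent_mid top [([256.2, 152.9], 0.71)]
timer_mid scene [([211.7, 199.8], 0.76)]
timer_mid top [([283.9, 175.0], 0.5)]
[ 0.5791 -0.0787  0.1744]
```

View pics/d.png

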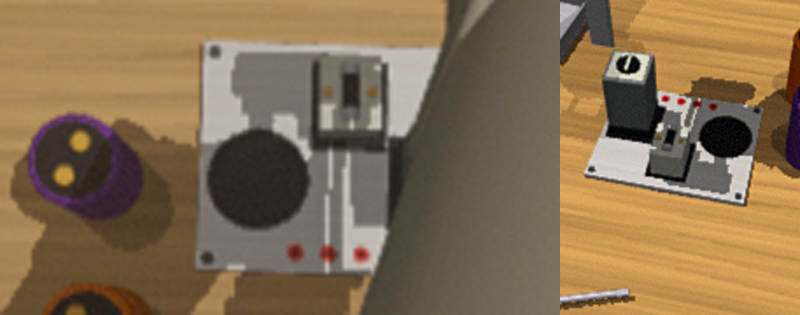

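The cap stands on the mat. The round seat is bare at about (233.3,175.8) in the top view, and the timer and spent block are untouched. Next I'll take the timer.

>>> {"api": "send_rows", "payload": {"targets": "0 -0.005 -0.15 0 0 0 1;0 -0.005 -0.35 0 0 0 1;0 -0.005 -0.6 0 0 0 1;0 -0.005 -0.85 0 0 0 1;0 -0.005 -1 0 0 0 1"}}

```text
clock: 12.95
eef_pos: [0.578, -0.0796, 0.0524]
eef_rot: [-0.001, 0.706, 0.708, -0.001]
force: [0.2, 0.6, 1.1]
opening: 0.094
grip_force: 0.0
```

>>> {"api": "send_rows", "payload": {"targets": "0 0 0 0 0 0 1;0 0 0 0 0 0 0.8;0 0 0 0 0 0 0.7;0 0 0 0 0 0 0.65;0 0 0 0 0 0 0.6", "grip_force": 25}}

```text
clock: 13.45
eef_pos: [0.5799, -0.0808, 0.0554]
eef_rot: [0.001, 0.707, 0.707, 0.001]
force: [-0.0, 0.4, -0.1]
opening: 0.0651
grip_force: 0.0
```

>>> {"api": "send_rows", "payload": {"targets": "0 0 0 0 0 0 0.55;0 0 0 0 0 0 0.52;0 0 0 0 0 0 0.5;0 0 0 0 0 0 0.3;0 0 0 0 0 0 0"}}

```text
clock: 13.95
eef_pos: [0.58, -0.081, 0.0547]
eef_rot: [0.001, 0.707, 0.707, 0.0]
force: [0.8, 0.2, 1.9]
opening: 0.0483
grip_force: 24.7
```

>>> {"api": "send_rows", "payload": {"targets": "0 0 0 0 0 0 0;0 0 0 0 0 0 0;0 0 0 0 0 0 0;0 0 0 0 0 0 0;0 0 0 0 0 0 0"}}

```text
clock: 14.45
eef_pos: [0.58, -0.081, 0.0547]
eef_rot: [0.001, 0.707, 0.707, 0.0]
force: [4.0, -0.5, 4.9]
opening: 0.0486
grip_force: 24.8
```

>>> {"api": "send_rows", "payload": {"targets": "0 0 0.1 0 0 0 0;0 0 0.3 0 0 0 0;0 0 0.55 0 0 0 0;0 0 0.8 0 0 0 0;0 0 1 0 0 0 0"}}

```text
clock: 14.95
eef_pos: [0.5774, -0.0807, 0.1755]
eef_rot: [-0.001, 0.707, 0.707, -0.001]
force: [1.4, -0.9, -1.6]
opening: 0.0484
grip_force: 24.7
```

>>> {"api": "send_rows", "payload": {"targets": "-0.05 0.1 0 0 0 0 0;-0.14 0.28 0 0 0 0 0;-0.23 0.47 0 0 0 0 0;-0.32 0.65 0 0 0 0 0;-0.403 0.822 0 0 0 0 0"}}

```text
clock: 15.45
eef_pos: [0.5272, 0.0198, 0.1726]
eef_rot: [-0.002, 0.706, 0.708, -0.002]
force: [-0.3, -0.8, -1.4]
opening: 0.0484
grip_force: 24.7
```

>>> {"api": "send_rows", "payload": {"targets": "-0.08 0.165 0 0 0 0 0;-0.162 0.33 0 0 0 0 0;-0.24 0.495 0 0 0 0 0;-0.32 0.66 0 0 0 0 0;-0.403 0.822 0 0 0 0 0"}}

```text
clock: 15.95
eef_pos: [0.479, 0.1176, 0.1728]
eef_rot: [-0.002, 0.707, 0.708, -0.002]
force: [0.8, 0.0, -1.1]
opening: 0.0483
grip_force: 24.7
```

>>> {"api": "send_rows", "payload": {"targets": "-0.1 0.2 0 0 0 0 0;-0.2 0.4 0 0 0 0 0;-0.29 0.6 0 0 0 0 0;-0.37 0.75 0 0 0 0 0;-0.403 0.822 0 0 0 0 0"}}

```text
clock: 16.45
eef_pos: [0.4302, 0.2167, 0.1729]
eef_rot: [-0.001, 0.705, 0.709, -0.002]
force: [-0.6, -0.3, -2.2]
opening: 0.0483
grip_force: 24.7
```

>>> {"api": "send_rows", "payload": {"targets": "0 0 -0.15 0 0 0 0;0 0 -0.35 0 0 0 0;0 0 -0.55 0 0 0 0;0 0 -0.75 0 0 0 0;0 0 -0.9 0 0 0 0"}}

```text
clock: 16.95
eef_pos: [0.4323, 0.2138, 0.0644]
eef_rot: [-0.0, 0.707, 0.707, -0.002]
force: [-0.3, -1.3, -1.6]
opening: 0.048
grip_force: 24.7
```

>>> {"api": "send_rows", "payload": {"targets": "0 0 -0.06 0 0 0 0;0 0 -0.12 0 0 0 0;0 0 -0.16 0 0 0 0;0 0 -0.165 0 0 0 0;0 0 -0.165 0 0 0 0"}}

```text
clock: 17.45
eef_pos: [0.4344, 0.2152, 0.047]
eef_rot: [0.0, 0.707, 0.707, 0.0]
force: [-0.0, -0.7, -1.7]
opening: 0.0483
grip_force: 24.8
```

>>> {"api": "send_rows", "payload": {"targets": "0 0 -0.004 0 0 0 0;0 0 -0.004 0 0 0 0.6;0 0 -0.004 0 0 0 0.8;0 0 -0.004 0 0 0 1;0 0 -0.004 0 0 0 1"}}

```text
clock: 17.95
eef_pos: [0.4343, 0.2152, 0.0462]
eef_rot: [0.0, 0.707, 0.707, 0.0]
force: [-0.0, -0.1, 0.1]
opening: 0.0766
grip_force: 0.0
```

>>> {"api": "send_rows", "payload": {"targets": "0 0 0.1 0 0 0 1;0 0 0.3 0 0 0 1;0 0 0.55 0 0 0 1;0 0 0.8 0 0 0 1;0 0 1 0 0 0 1"}}

```text
clock: 18.45
eef_pos: [0.4345, 0.2151, 0.1685]
eef_rot: [0.0, 0.707, 0.707, 0.001]
force: [0.1, 0.1, 0.5]
opening: 0.0941
grip_force: 0.0
```

```bash
cat > seats.py <<'E'
from h import *
np.set_printoptions(precision=4,suppress=True)
def blobs(c,z,tag):
    # dark pads on board: mask via projected board area
    P=np.array([proj(c,(x,y,.008)) for x,y in((.521,.063),(.521,-.113),(.661,-.113),(.661,.063))]).astype(np.int32)
    roi=np.zeros(c['pixels'].shape[:2],np.uint8);cv2.fillConvexPoly(roi,P,255)
    g=cv2.cvtColor(c['pixels'],cv2.COLOR_RGB2HSV)[:,:,2]
    m=((g<62)&(roi>0)).astype(np.uint8)*255
    for k in cv2.findContours(m,0,1)[0]:
        if cv2.contourArea(k)<60: continue
        w=np.array([atz(c,p,z)[:2] for p in k[:,0]],np.float32)
        r=cv2.minAreaRect(w);M=cv2.moments(w.reshape(-1,1,2));e=cv2.fitEllipse(w)
        print(tag,'cen',np.array([M['m10'],M['m01']])/M['m00'],'rect',np.round(r[0],4),np.round(r[1],3),round(r[2],1))
if __name__=='__main__':
    import sys
    for n in('top','scene'):
        c=robot.camera(n);save(c,sys.argv[1]+n+'.png');blobs(c,.012,n)
E
python3 seats.py e; python3 - <<'E'
from h import *
a=cv2.imread('pics/etop.png');b=cv2.imread('pics/escene.png')
cv2.imwrite('pics/e.png',np.hstack([a[100:300,20:420],b[100:300,80:480]]))
E
```

```text
top cen [ 0.5789 -0.0783] rect [ 0.5784 -0.0783] [0.053 0.055] 1.1
top cen [0.5799 0.0297] rect [0.58   0.0298] [0.053 0.055] 1.4
top cen [ 0.6108 -0.0185] rect [ 0.6239 -0.0243] [0.049 0.042] 1.3
scene cen [ 0.6339 -0.0156] rect [ 0.6278 -0.0254] [0.054 0.046] 0.1
scene cen [0.5823 0.0285] rect [0.5821 0.0285] [0.057 0.057] 12.0
scene cen [ 0.5811 -0.08  ] rect [ 0.5815 -0.079 ] [0.057 0.058] 89.3
```

View pics/e.png

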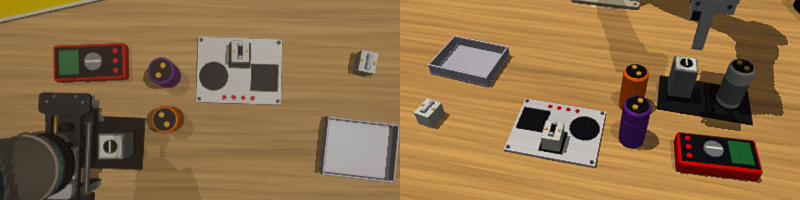

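The view shows the timer and cap upright on the mat, all three pads clear, and the spare at the right. Next comes the spent block.

>>> {"api": "send_rows", "payload": {"targets": "0.1 -0.12 0 0 0 0 1;0.26 -0.32 0 0 0 0 1;0.44 -0.54 0 0 0 0 1;0.62 -0.77 0 0 0 0 1;0.8 -0.998 0 0 0 0 1"}}

```text
clock: 19.05
eef_pos: [0.5303, 0.0942, 0.1656]
eef_rot: [-0.0, 0.707, 0.708, -0.0]
force: [0.9, 0.4, 0.1]
opening: 0.0939
grip_force: 0.0
```

>>> {"api": "send_rows", "payload": {"targets": "0.2 -0.25 0 0 0 0 1;0.4 -0.5 0 0 0 0 1;0.6 -0.75 0 0 0 0 1;0.75 -0.94 0 0 0 0 1;0.8 -0.998 0 0 0 0 1"}}

```text
clock: 19.55
eef_pos: [0.627, -0.0284, 0.1655]
eef_rot: [0.001, 0.708, 0.706, -0.001]
force: [-0.7, 0.1, 0.1]
opening: 0.094
grip_force: 0.0
```

>>> {"api": "send_rows", "payload": {"targets": "0 0 -0.15 0 0 0 1;0 0 -0.35 0 0 0 1;0 0 -0.6 0 0 0 1;0 0 -0.85 0 0 0 1;0 0 -1 0 0 0 1"}}

```text
clock: 20.05
eef_pos: [0.6236, -0.0225, 0.0434]
eef_rot: [-0.002, 0.706, 0.708, -0.001]
force: [0.4, -0.1, -0.2]
opening: 0.0941
grip_force: 0.0
```

>>> {"api": "send_rows", "payload": {"targets": "0 0 -0.1 0 0 0 1;0 0 -0.18 0 0 0 1;0 0 -0.22 0 0 0 1;0 0 -0.22 0 0 0 0.8;0 0 -0.22 0 0 0 0.7"}}

```text
clock: 20.55
eef_pos: [0.6267, -0.0244, 0.0204]
eef_rot: [0.0, 0.707, 0.707, 0.0]
force: [-0.3, -0.8, -0.1]
opening: 0.0814
grip_force: 0.0
```

>>> {"api": "send_rows", "payload": {"targets": "0 0 0 0 0 0 0.6;0 0 0 0 0 0 0.52;0 0 0 0 0 0 0.48;0 0 0 0 0 0 0.44;0 0 0 0 0 0 0.3", "grip_force": 15}}

```text
clock: 21.05
eef_pos: [0.6265, -0.0245, 0.0199]
eef_rot: [0.0, 0.707, 0.707, 0.0]
force: [1.0, 0.3, 1.4]
opening: 0.044
grip_force: 15.0
```

>>> {"api": "send_rows", "payload": {"targets": "0 0 0 0 0 0 0;0 0 0 0 0 0 0;0 0 0 0 0 0 0;0 0 0 0 0 0 0;0 0 0 0 0 0 0"}}

```text
clock: 21.55
eef_pos: [0.6265, -0.0245, 0.0199]
eef_rot: [0.0, 0.707, 0.707, 0.0]
force: [-0.1, 0.7, 2.2]
opening: 0.0441
grip_force: 15.0
```

>>> {"api": "send_rows", "payload": {"targets": "0 0 0.1 0 0 0 0;0 0 0.3 0 0 0 0;0 0 0.55 0 0 0 0;0 0 0.8 0 0 0 0;0 0 1 0 0 0 0"}}

```text
clock: 22.05
eef_pos: [0.626, -0.0245, 0.1418]
eef_rot: [0.0, 0.707, 0.707, 0.0]
force: [0.3, -0.3, -1.2]
opening: 0.0439
grip_force: 15.0
```

>>> {"api": "send_rows", "payload": {"targets": "-0.07 -0.09 0 0 0 0 0;-0.18 -0.24 0 0 0 0 0;-0.3 -0.39 0 0 0 0 0;-0.42 -0.55 0 0 0 0 0;-0.538 -0.704 0 0 0 0 0"}}

```text
clock: 22.55
eef_pos: [0.5591, -0.1102, 0.1388]
eef_rot: [-0.001, 0.707, 0.707, -0.001]
force: [-0.5, -1.1, -0.6]
opening: 0.0442
grip_force: 15.0
```

>>> {"api": "send_rows", "payload": {"targets": "-0.11 -0.14 0 0 0 0 0;-0.215 -0.28 0 0 0 0 0;-0.32 -0.42 0 0 0 0 0;-0.43 -0.56 0 0 0 0 0;-0.538 -0.704 0 0 0 0 0"}}

```text
clock: 23.05
eef_pos: [0.4945, -0.1941, 0.1388]
eef_rot: [-0.001, 0.707, 0.707, -0.001]
force: [0.1, -0.3, -0.8]
opening: 0.0441
grip_force: 15.0
```

>>> {"api": "send_rows", "payload": {"targets": "-0.13 -0.17 0 0 0 0 0;-0.26 -0.34 0 0 0 0 0;-0.39 -0.51 0 0 0 0 0;-0.49 -0.64 0 0 0 0 0;-0.538 -0.704 0 0 0 0 0"}}

```text
clock: 23.55
eef_pos: [0.4294, -0.2793, 0.1391]
eef_rot: [-0.001, 0.708, 0.706, -0.001]
force: [-0.8, -0.1, 0.3]
opening: 0.0442
grip_force: 15.0
```

>>> {"api": "send_rows", "payload": {"targets": "0 0 -0.15 0 0 0 0;0 0 -0.35 0 0 0 0;0 0 -0.55 0 0 0 0;0 0 -0.75 0 0 0 0;0 0 -0.85 0 0 0 0"}}

```text
clock: 24.05
eef_pos: [0.4311, -0.2765, 0.0357]
eef_rot: [-0.002, 0.707, 0.708, -0.0]
force: [-1.4, 0.6, -0.5]
opening: 0.0441
grip_force: 15.0
```

>>> {"api": "send_rows", "payload": {"targets": "0 0 -0.08 0 0 0 0;0 0 -0.14 0 0 0 0;0 0 -0.19 0 0 0 0;0 0 -0.21 0 0 0 0;0 0 -0.21 0 0 0 0"}}

```text
clock: 24.55
eef_pos: [0.4326, -0.278, 0.0126]
eef_rot: [0.0, 0.707, 0.707, 0.0]
force: [-0.6, -0.3, -0.7]
opening: 0.0441
grip_force: 15.0
```

>>> {"api": "send_rows", "payload": {"targets": "0 0 0 0 0 0 0.5;0 0 0 0 0 0 0.55;0 0 0 0 0 0 0.6;0 0 0 0 0 0 0.65;0 0 0 0 0 0 0.65"}}

```text
clock: 25.05
eef_pos: [0.4326, -0.2779, 0.0127]
eef_rot: [0.0, 0.707, 0.707, 0.0]
force: [0.3, 0.4, -0.1]
opening: 0.0609
grip_force: 0.0
```

>>> {"api": "send_rows", "payload": {"targets": "0 0 0.1 0 0 0 0.65;0 0 0.3 0 0 0 0.65;0 0 0.55 0 0 0 0.65;0 0 0.8 0 0 0 0.65;0 0 1 0 0 0 1"}}

```text
clock: 25.55
eef_pos: [0.4327, -0.2781, 0.135]
eef_rot: [0.001, 0.707, 0.707, 0.0]
force: [-0.8, -0.4, -1.1]
opening: 0.0663
grip_force: 0.0
```

```bash
python3 seats.py f; python3 - <<'E'
from h import *
np.set_printoptions(precision=4,suppress=True)
a=cv2.imread('pics/ftop.png');b=cv2.imread('pics/fscene.png')
cv2.imwrite('pics/f.png',np.hstack([cv2.resize(a[140:182,362:412],(400,336),interpolation=2),b[80:416,60:460][:304].repeat(1,0) if 0 else cv2.resize(b[120:288,60:260],(400,336))]))
cs={n:robot.camera(n) for n in('scene','top')}
for t in('spare_mid','spent_mid'):
    L={n:robot.place_of(n,t) for n in cs}
    print(t,[(n,np.round(d['location'],1).tolist(),round(d['confidence'],2)) for n in L for d in L[n]])
    for x in L['scene'][:2]:
      for y in L['top'][:2]:
        P,g=tri(ray(cs['scene'],x['location']),ray(cs['top'],y['location']));print(P,g)
print(robot.observe()['eef_pos'])
E
```

```text
top cen [0.5795 0.0332] rect [0.58   0.0298] [0.053 0.055] 1.4
top cen [ 0.6412 -0.0232] rect [ 0.635  -0.0248] [0.041 0.029] 88.4
scene cen [0.5823 0.0285] rect [0.5821 0.0285] [0.057 0.057] 12.0
scene cen [ 0.6013 -0.0563] rect [ 0.6014 -0.0535] [0.142 0.075] 52.2
spare_mid [('scene', [107.4, 213.5], 0.68), ('top', [382.7, 163.0], 0.79)]
[ 0.6155 -0.2911  0.0159] 0.00969544559186529
spent_mid [('scene', [231.7, 242.4], 0.62), ('scene', [151.2, 158.7], 0.6), ('top', [378.3, 248.8], 0.63), ('top', [118.8, 239.8], 0.53)]
[ 0.447  -0.1992 -0.1635] 0.26952035477952824
[0.5508 0.1013 0.0892] 0.332103469571246
[ 0.4334 -0.2765  0.0182] 0.00041045539560102015
[0.5888 0.0179 0.3266] 0.3655412711640054
[ 0.4318 -0.2774  0.1315]
```

View pics/f.png

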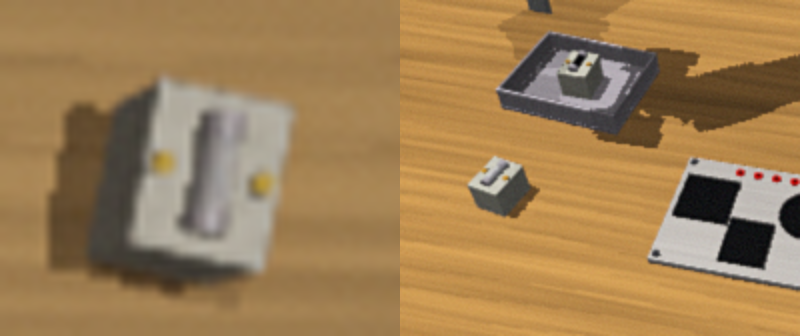

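The spent block is in the tray, and the fuse seat is empty. The spare's top corners in the crop are (162,78), (293,103), (263,270) and (130,243).

```bash
python3 - <<'E'
from h import *
np.set_printoptions(precision=4,suppress=True)
c=robot.camera('top')
W=np.array([atz(c,(362+(x+.5)/8-.5,140+(y+.5)/8-.5),.036)[:2] for x,y in((162,78),(293,103),(263,270),(130,243))])
print(W.mean(0));
for a,b in((0,3),(1,2),(0,1),(3,2)):
    v=W[a]-W[b];print(np.linalg.norm(v),np.degrees(np.arctan2(v[1],v[0])))
s=robot.camera('scene');m=robot.trace('scene','spare_mid')[0]['extent'];print(m,proj(s,(*W.mean(0),.018)))
b=s['pixels']
# fuse seat by network
for n in('scene','top'): print(n,[(np.round(d['location'],1).tolist(),d['confidence'],atz(c if n=='top' else s,d['location'],.008)) for d in robot.place_of(n,'seat_fuse')[:2]])
E
```

```text
[ 0.6147 -0.2901]
0.0438202779932836 -10.704285422547423
0.04422075556878063 -10.07140458245018
0.0344226026482027 80.50755388296548
0.03490491170862713 79.83777943086653
[109.8, 213.9, 29.5, 24.4] [np.float64(110.20241440911752), np.float64(212.9473995093349)]
scene [([235.4, 244.2], 0.78, array([ 0.6316, -0.0195,  0.008 ]))]
top [([256.7, 155.4], 0.86, array([ 0.6246, -0.0195,  0.008 ]))]
```

>>> {"api": "send_rows", "payload": {"targets": "0.1 0 0 0 0 -0.005 1;0.25 0 0 0 0 -0.01 1;0.42 -0.02 0 0 0 -0.017 1;0.59 -0.04 0 0 0 -0.022 1;0.76 -0.05 0 0 0 -0.028 1"}}

```text
clock: 26.7
eef_pos: [0.5256, -0.2839, 0.1324]
eef_rot: [0.0, 0.738, 0.675, 0.0]
force: [-0.0, 0.3, -0.4]
opening: 0.0939
grip_force: 0.0
```

>>> {"api": "send_rows", "payload": {"targets": "0.17 0 0 0 0 -0.005 1;0.34 0 0 0 0 -0.01 1;0.5 -0.02 0 0 0 -0.017 1;0.66 -0.04 0 0 0 -0.022 1;0.76 -0.05 0 0 0 -0.028 1"}}

```text
clock: 27.2
eef_pos: [0.6174, -0.2892, 0.1322]
eef_rot: [0.0, 0.766, 0.643, 0.0]
force: [-0.4, 0.8, -0.2]
opening: 0.0938
grip_force: 0.0
```

>>> {"api": "send_rows", "payload": {"targets": "0 0 -0.15 0 0 0 1;0 0 -0.35 0 0 0 1;0 0 -0.6 0 0 0 1;0 0 -0.8 0 0 0 1;0 0 -0.92 0 0 0 1"}}

```text
clock: 27.7
eef_pos: [0.6147, -0.2887, 0.0196]
eef_rot: [-0.001, 0.766, 0.643, -0.0]
force: [0.6, 0.2, -0.2]
opening: 0.0939
grip_force: 0.0
```

>>> {"api": "send_rows", "payload": {"targets": "0 0 -0.05 0 0 0 1;0 0 -0.1 0 0 0 1;0 0 -0.12 0 0 0 1;0 0 -0.12 0 0 0 0.8;0 0 -0.12 0 0 0 0.7"}}

```text
clock: 28.2
eef_pos: [0.6155, -0.2902, 0.0086]
eef_rot: [0.001, 0.766, 0.643, 0.0]
force: [0.5, -0.3, 0.3]
opening: 0.0815
grip_force: 0.0
```

>>> {"api": "send_rows", "payload": {"targets": "0 0 0 0 0 0 0.6;0 0 0 0 0 0 0.52;0 0 0 0 0 0 0.48;0 0 0 0 0 0 0.44;0 0 0 0 0 0 0.3", "grip_force": 15}}

```text
clock: 28.7
eef_pos: [0.6149, -0.2898, 0.0078]
eef_rot: [0.0, 0.766, 0.643, 0.0]
force: [0.1, -0.0, 0.3]
opening: 0.0441
grip_force: 15.0
```

>>> {"api": "send_rows", "payload": {"targets": "0 0 0 0 0 0 0;0 0 0 0 0 0 0;0 0 0 0 0 0 0;0 0 0 0 0 0 0;0 0 0 0 0 0 0"}}

```text
clock: 29.2
eef_pos: [0.6149, -0.2899, 0.0078]
eef_rot: [0.0, 0.766, 0.643, 0.0]
force: [0.1, 0.6, 1.0]
opening: 0.0441
grip_force: 15.0
```

>>> {"api": "send_rows", "payload": {"targets": "0 0 0.1 0 0 0 0;0 0 0.25 0 0 0 0;0 0 0.4 0 0 0 0;0 0 0.52 0 0 0 0;0 0 0.6 0 0 0 0"}}

```text
clock: 29.7
eef_pos: [0.6158, -0.2904, 0.0822]
eef_rot: [0.001, 0.766, 0.643, 0.001]
force: [0.3, -0.5, -0.6]
opening: 0.0438
grip_force: 15.0
```

>>> {"api": "send_rows", "payload": {"targets": "0.01 0.1 0 0 0 0.003 0;0.01 0.25 0 0 0 0.006 0;0.02 0.41 0 0 0 0.01 0;0.03 0.57 0 0 0 0.014 0;0.03 0.736 0 0 0 0.018 0"}}

```text
clock: 30.2
eef_pos: [0.6184, -0.1984, 0.079]
eef_rot: [-0.001, 0.747, 0.665, -0.0]
force: [-0.6, -0.8, -1.4]
opening: 0.0441
grip_force: 15.0
```

>>> {"api": "send_rows", "payload": {"targets": "0.01 0.15 0 0 0 0.003 0;0.01 0.29 0 0 0 0.006 0;0.02 0.44 0 0 0 0.01 0;0.03 0.59 0 0 0 0.014 0;0.03 0.736 0 0 0 0.018 0"}}

```text
clock: 30.7
eef_pos: [0.6223, -0.1117, 0.0797]
eef_rot: [0.0, 0.728, 0.685, 0.0]
force: [-0.5, -0.0, -0.8]
opening: 0.044
grip_force: 15.0
```

>>> {"api": "send_rows", "payload": {"targets": "0.01 0.18 0 0 0 0.004 0;0.02 0.36 0 0 0 0.008 0;0.03 0.54 0 0 0 0.012 0;0.03 0.69 0 0 0 0.016 0;0.03 0.736 0 0 0 0.018 0"}}

```text
clock: 31.2
eef_pos: [0.6256, -0.0214, 0.0795]
eef_rot: [-0.001, 0.708, 0.707, 0.0]
force: [-0.1, 0.4, -0.4]
opening: 0.0438
grip_force: 15.0
```

>>> {"api": "send_rows", "payload": {"targets": "0 0 -0.1 0 0 0 0;0 0 -0.2 0 0 0 0;0 0 -0.3 0 0 0 0;0 0 -0.38 0 0 0 0;0 0 -0.4 0 0 0 0"}}

```text
clock: 31.7
eef_pos: [0.6244, -0.0257, 0.0297]
eef_rot: [-0.001, 0.709, 0.705, -0.001]
force: [0.6, -0.2, -1.0]
opening: 0.0439
grip_force: 15.0
```

```bash
python3 - <<'E'
from h import *
np.set_printoptions(precision=4,suppress=True)
c=robot.camera('scene');t=robot.camera('top')
print(robot.observe()['eef_pos'])
cv2.imwrite('pics/g.png',np.hstack([cv2.resize(c['pixels'][190:270,180:300,::-1],(600,400),interpolation=2),cv2.resize(t['pixels'][125:215,235:280,::-1],(200,400),interpolation=2)]))
print(proj(c,(.626,-.025,.012)),[proj(c,p) for p in((.653,.0,.012),(.653,-.048,.012))])
E
```

```text
[ 0.6252 -0.0255  0.0309]
[np.float64(233.2833740369661), np.float64(240.2563650447592)] [[np.float64(242.61895949953924), np.float64(253.54669890958098)], [np.float64(218.2913059400154), np.float64(249.2768116574414)]]
```

View pics/g.png

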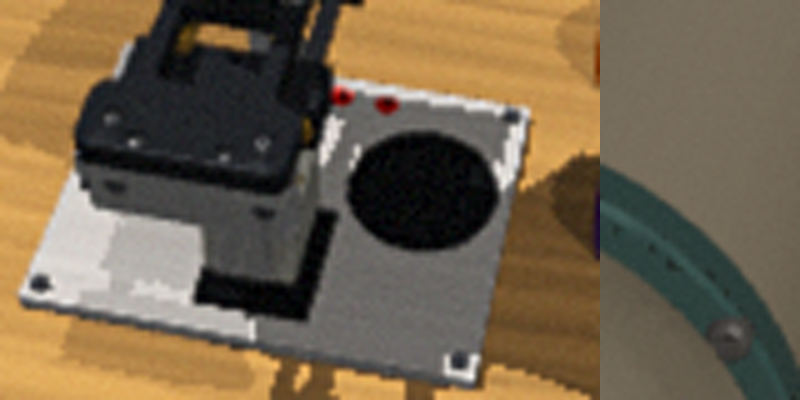

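The view shows the gripper over the fuse seat. The finger hides the block, so I'll lower it, release, retreat and look again.

>>> {"api": "send_rows", "payload": {"targets": "0 0 -0.04 0 0 0 0;0 0 -0.08 0 0 0 0;0 0 -0.096 0 0 0 0;0 0 -0.098 0 0 0 0;0 0 -0.098 0 0 0 0"}}

```text
clock: 32.3
eef_pos: [0.6258, -0.0249, 0.02]
eef_rot: [0.0, 0.709, 0.705, 0.0]
force: [0.4, -0.5, -0.8]
opening: 0.0436
grip_force: 15.0
```

>>> {"api": "send_rows", "payload": {"targets": "0 0 0 0 0 0 0;0 0 0 0 0 0 0.5;0 0 0 0 0 0 0.58;0 0 0 0 0 0 0.8;0 0 0 0 0 0 1"}}

```text
clock: 32.8
eef_pos: [0.6258, -0.0249, 0.0201]
eef_rot: [0.0, 0.709, 0.705, 0.0]
force: [-1.0, -0.3, -0.1]
opening: 0.0671
grip_force: 0.0
```

>>> {"api": "send_rows", "payload": {"targets": "0 0 0.1 0 0 0 1;0 0 0.3 0 0 0 1;0 0 0.55 0 0 0 1;0 0 0.8 0 0 0 1;0 0 1 0 0 0 1"}}

```text
clock: 33.3
eef_pos: [0.6263, -0.0251, 0.1427]
eef_rot: [0.001, 0.709, 0.705, 0.001]
force: [1.8, -0.5, 0.7]
opening: 0.0938
grip_force: 0.0
```

>>> {"api": "send_rows", "payload": {"targets": "-0.1 0.1 0 0 0 0 1;-0.3 0.3 0 0 0 0 1;-0.5 0.5 0 0 0 0 1;-0.7 0.7 0 0 0 0 1;-0.85 0.95 0 0 0 0 1"}}

```text
clock: 33.8
eef_pos: [0.5224, 0.089, 0.141]
eef_rot: [0.0, 0.71, 0.705, 0.0]
force: [0.0, 0.6, -0.6]
opening: 0.0942
grip_force: 0.0
```

>>> {"api": "send_rows", "payload": {"targets": "-0.1 0.2 0 0 0 0 1;-0.3 0.4 0 0 0 0 1;-0.5 0.6 0 0 0 0 1;-0.7 0.8 0 0 0 0 1;-0.74 1 0 0 0 0 1"}}

```text
clock: 34.3
eef_pos: [0.4318, 0.21, 0.1407]
eef_rot: [-0.001, 0.709, 0.706, -0.001]
force: [-0.8, -0.1, 0.5]
opening: 0.094
grip_force: 0.0
```

```bash
python3 - <<'E'
from h import *
np.set_printoptions(precision=4,suppress=True)
c=robot.camera('scene');t=robot.camera('top')
print(robot.observe()['eef_pos'])
save(c,'hs.png');save(t,'ht.png')
cv2.imwrite('pics/h.png',np.hstack([cv2.resize(c['pixels'][205:265,195:265,::-1],(400,343),interpolation=2),cv2.resize(t['pixels'][132:172,237:283,::-1],(400,343),interpolation=2)]))
E
```

```text
[0.4338 0.2129 0.1407]
```

View pics/h.png

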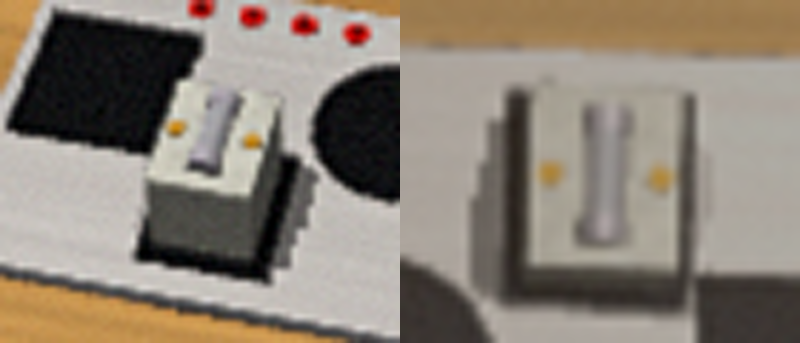

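The spare sits upright on the fuse seat with a pad margin on all sides. I'll compare its centre with the pad's numerically.

```bash
python3 - <<'E'
from h import *
np.set_printoptions(precision=4,suppress=True)
t=robot.camera('top');s=robot.camera('scene')
T=lambda x,y,z:atz(t,(237+(x+.5)/8.696-.5,132+(y+.5)/8.575-.5),z)[:2]
S=lambda x,y,z:atz(s,(195+(x+.5)/5.714-.5,205+(y+.5)/5.717-.5),z)[:2]
B=np.array([T(*p,.048) for p in((129,88),(287,93),(283,270),(126,265))]);print('top block',B.mean(0),np.degrees(np.arctan2(*(B[0]-B[3])[::-1])),np.degrees(np.arctan2(*(B[1]-B[2])[::-1])))
print('seat y L/R',T(104,180,.012)[1],T(293,180,.012)[1],'near x',T(200,307,.012)[0])
B=np.array([S(*p,.048) for p in((192,78),(284,95),(250,196),(146,180))]);print('scene block',B.mean(0),np.degrees(np.arctan2(*(B[3]-B[0])[::-1])),np.degrees(np.arctan2(*(B[2]-B[1])[::-1])))
q=S(135,258,.012),S(268,284,.012),S(298,160,.012);print('scene seat far corners',q,'mid far y',(q[0][1]+q[1][1])/2,(q[0][0]+q[1][0])/2-.027)
bt=S(152,240,.012),S(252,262,.012);print('block foot',bt)
print(T(205,179,.048))
E
python3 seats.py i
```

```text
top block [ 0.6246 -0.0257] 0.3704835490595201 -0.10649560635327257
seat y L/R -0.0018800209323279419 -0.04802649557738557 near x 0.5986190051010082
scene block [ 0.6254 -0.025 ] -4.659133348838847 -1.8034882038931512
scene seat far corners (array([ 0.654 , -0.0479]), array([ 0.6551, -0.0017]), array([ 0.6017, -0.0032])) mid far y -0.024801953081800936 0.6275388797980784
block foot (array([ 0.6457, -0.0442]), array([ 0.6475, -0.009 ]))
[ 0.6246 -0.0254]
top cen [ 0.5789 -0.0783] rect [ 0.5783 -0.0784] [0.053 0.055] 1.4
top cen [0.5798 0.0297] rect [0.5789 0.0297] [0.055 0.055] 1.4
scene cen [ 0.6368 -0.017 ] rect [ 0.626  -0.0253] [0.045 0.057] 89.7
scene cen [0.5822 0.0285] rect [0.5821 0.0285] [0.057 0.057] 12.0
scene cen [ 0.5809 -0.0804] rect [ 0.5815 -0.0792] [0.057 0.058] 88.9
```

The spare is within about 1–1.5 mm of the seat centre and square, so that's good. Next I'll return the cap.

>>> {"api": "send_rows", "payload": {"targets": "0 0.2 0.05 0 0 0 1;0 0.4 0.1 0 0 0 1;0 0.6 0.2 0 0 0 1;0 0.8 0.2 0 0 0 1;-0.04 0.97 0.2 0 0 0 1"}}

```text
clock: 35.1
eef_pos: [0.4319, 0.3254, 0.1645]
eef_rot: [0.0, 0.71, 0.704, 0.001]
force: [0.3, -0.0, -0.0]
opening: 0.0941
grip_force: 0.0
```

>>> {"api": "send_rows", "payload": {"targets": "0 0 0 0 0 0 1;0 0 0 0 0 0 1;0 0 0 0 0 0 1;0 0 0 0 0 0 1;0 0 0 0 0 0 1"}}

```text
clock: 35.6
eef_pos: [0.4305, 0.3244, 0.1641]
eef_rot: [0.0, 0.71, 0.705, -0.0]
force: [0.1, -0.5, -0.5]
opening: 0.0939
grip_force: 0.0
```

```bash
python3 - <<'E'
from h import *
print(robot.observe()['eef_pos'])
E
```

```text
[0.43049771 0.3244116  0.16405475]
```

>>> {"api": "send_rows", "payload": {"targets": "-0.007 0.013 -0.15 0 0 0 1;-0.007 0.013 -0.35 0 0 0 1;-0.007 0.013 -0.6 0 0 0 1;-0.007 0.013 -0.8 0 0 0 1;-0.007 0.013 -0.908 0 0 0 1"}}

```text
clock: 36.1
eef_pos: [0.4285, 0.3261, 0.0533]
eef_rot: [-0.0, 0.709, 0.705, -0.001]
force: [-0.0, 0.0, 0.9]
opening: 0.094
grip_force: 0.0
```

>>> {"api": "send_rows", "payload": {"targets": "0 0 0 0 0 0 0.9;0 0 0 0 0 0 0.8;0 0 0 0 0 0 0.7;0 0 0 0 0 0 0.63;0 0 0 0 0 0 0.58", "grip_force": 30}}

```text
clock: 36.6
eef_pos: [0.4296, 0.3275, 0.0558]
eef_rot: [0.0, 0.709, 0.705, 0.001]
force: [-0.6, -0.8, 0.5]
opening: 0.0577
grip_force: 0.0
```

>>> {"api": "send_rows", "payload": {"targets": "0 0 0 0 0 0 0.56;0 0 0 0 0 0 0.54;0 0 0 0 0 0 0.5;0 0 0 0 0 0 0.3;0 0 0 0 0 0 0"}}

```text
clock: 37.1
eef_pos: [0.43, 0.3273, 0.0554]
eef_rot: [0.0, 0.709, 0.705, 0.001]
force: [1.5, -0.8, 5.8]
opening: 0.0515
grip_force: 30.0
```

>>> {"api": "send_rows", "payload": {"targets": "0 0 0 0 0 0 0;0 0 0 0 0 0 0;0 0 0 0 0 0 0;0 0 0 0 0 0 0;0 0 0 0 0 0 0"}}

```text
clock: 37.6
eef_pos: [0.43, 0.3273, 0.0554]
eef_rot: [0.0, 0.709, 0.705, 0.001]
force: [1.8, -0.2, 5.6]
opening: 0.0512
grip_force: 30.0
```

>>> {"api": "send_rows", "payload": {"targets": "0 0 0.1 0 0 0 0;0 0 0.3 0 0 0 0;0 0 0.55 0 0 0 0;0 0 0.8 0 0 0 0;0 0 1 0 0 0 0"}}

```text
clock: 38.1
eef_pos: [0.4283, 0.3266, 0.1764]
eef_rot: [-0.0, 0.709, 0.705, -0.001]
force: [0.7, 0.3, -2.5]
opening: 0.0513
grip_force: 30.0
```

>>> {"api": "send_rows", "payload": {"targets": "0.05 -0.1 0 0 0 0 0;0.15 -0.28 0 0 0 0 0;0.24 -0.47 0 0 0 0 0;0.33 -0.65 0 0 0 0 0;0.421 -0.824 0 0 0 0 0"}}

```text
clock: 38.6
eef_pos: [0.4787, 0.2256, 0.1735]
eef_rot: [-0.0, 0.709, 0.705, -0.002]
force: [0.4, 0.0, -2.9]
opening: 0.0512
grip_force: 30.0
```

>>> {"api": "send_rows", "payload": {"targets": "0.084 -0.165 0 0 0 0 0;0.168 -0.33 0 0 0 0 0;0.25 -0.495 0 0 0 0 0;0.334 -0.66 0 0 0 0 0;0.421 -0.824 0 0 0 0 0"}}

```text
clock: 39.1
eef_pos: [0.5289, 0.1271, 0.1733]
eef_rot: [-0.001, 0.709, 0.705, -0.002]
force: [0.3, 0.2, -3.3]
opening: 0.0514
grip_force: 30.0
```

>>> {"api": "send_rows", "payload": {"targets": "0.1 -0.2 0 0 0 0 0;0.2 -0.4 0 0 0 0 0;0.3 -0.6 0 0 0 0 0;0.39 -0.76 0 0 0 0 0;0.421 -0.824 0 0 0 0 0"}}

```text
clock: 39.6
eef_pos: [0.5801, 0.0265, 0.1736]
eef_rot: [-0.0, 0.71, 0.704, -0.002]
force: [-0.2, -0.9, -2.8]
opening: 0.0516
grip_force: 30.0
```

>>> {"api": "send_rows", "payload": {"targets": "0 0 -0.15 0 0 0 0;0 0 -0.35 0 0 0 0;0 0 -0.55 0 0 0 0;0 0 -0.75 0 0 0 0;0 0 -0.85 0 0 0 0"}}

```text
clock: 40.1
eef_pos: [0.5779, 0.031, 0.0702]
eef_rot: [-0.002, 0.709, 0.705, -0.002]
force: [-0.7, -0.4, -3.5]
opening: 0.0513
grip_force: 30.0
```

>>> {"api": "send_rows", "payload": {"targets": "0 0 0 0 0 0 0;0 0 0 0 0 0 0;0 0 0 0 0 0 0;0 0 0 0 0 0 0;0 0 0 0 0 0 0"}}

```text
clock: 40.6
eef_pos: [0.5813, 0.0305, 0.0738]
eef_rot: [0.0, 0.709, 0.705, 0.001]
force: [-0.6, -0.5, -3.1]
opening: 0.0513
grip_force: 30.0
```

```bash
python3 - <<'E'
from h import *
np.set_printoptions(precision=4,suppress=True)
c=robot.camera('scene');p=robot.observe()['eef_pos'];print(p)
save(c,'js.png')
cv2.imwrite('pics/j.png',cv2.resize(c['pixels'][160:270,200:310,::-1],(550,550),interpolation=2))
z=p[2]-.0514;print('foot z',z)
for n,P in(('footaxis',(.581,.029,z)),('seatc',(.581,.029,.012))):
    for dy in(-.026,0,.026) if n=='footaxis' else (-.031,0,.031): q=proj(c,(P[0],P[1]+dy,P[2]));print(n,dy,(q[0]-200)*5,(q[1]-160)*5)
E
```

```text
[0.5812 0.0305 0.0736]
foot z 0.022241521007927034
footaxis -0.026 259.6560171918652 310.0211115259168
footaxis 0 322.8377543393154 320.3350080698864
footaxis 0.026 386.6130040677035 330.74579063873784
seatc -0.031 247.55943294129466 324.293022483708
seatc 0 322.09659172908545 336.5502798072298
seatc 0.031 397.461216753903 348.9436097522295
```

View pics/j.png

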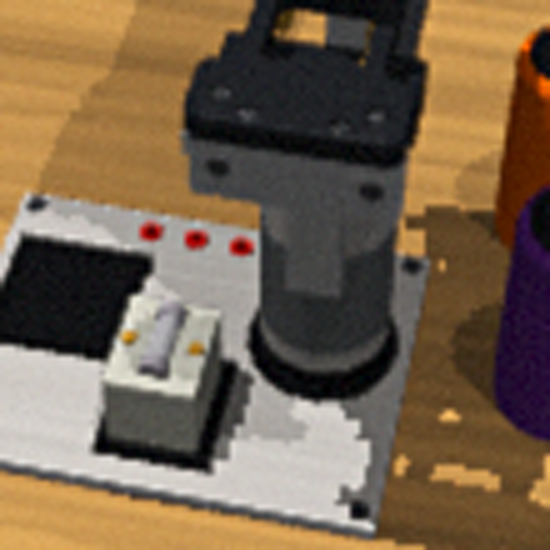

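The cap hangs upright above the round seat. Its centre column is about 326 in the crop against about 324 for the seat, so it is aligned to within a millimetre. I'll lower it and release.

>>> {"api": "send_rows", "payload": {"targets": "0 0 -0.03 0 0 0 0;0 0 -0.06 0 0 0 0;0 0 -0.078 0 0 0 0;0 0 -0.084 0 0 0 0;0 0 -0.084 0 0 0 0"}}

```text
clock: 41.15
eef_pos: [0.5805, 0.0304, 0.0635]
eef_rot: [-0.0, 0.709, 0.705, 0.0]
force: [-2.3, -0.2, 4.5]
opening: 0.0516
grip_force: 30.0
```

>>> {"api": "send_rows", "payload": {"targets": "0 0 -0.003 0 0 0 0;0 0 -0.003 0 0 0 0.62;0 0 -0.003 0 0 0 0.8;0 0 -0.003 0 0 0 1;0 0 -0.003 0 0 0 1"}}

```text
clock: 41.65
eef_pos: [0.5809, 0.0304, 0.0624]
eef_rot: [0.0, 0.709, 0.705, 0.0]
force: [0.5, -0.1, -0.3]
opening: 0.079
grip_force: 0.0
```

>>> {"api": "send_rows", "payload": {"targets": "0 0 0.1 0 0 0 1;0 0 0.3 0 0 0 1;0 0 0.55 0 0 0 1;0 0 0.8 0 0 0 1;0 0 0.9 0 0 0 1"}}

```text
clock: 42.15
eef_pos: [0.5826, 0.0302, 0.174]
eef_rot: [0.002, 0.709, 0.705, 0.002]
force: [0.6, -0.1, -0.0]
opening: 0.0938
grip_force: 0.0
```

>>> {"api": "send_rows", "payload": {"targets": "-0.1 0.13 0 0 0 0 1;-0.25 0.31 0 0 0 0 1;-0.4 0.5 0 0 0 0 1;-0.52 0.66 0 0 0 0 1;-0.612 0.77 0 0 0 0 1"}}

```text
clock: 42.65
eef_pos: [0.5059, 0.1245, 0.1703]
eef_rot: [-0.001, 0.708, 0.706, -0.0]
force: [0.4, 0.4, 0.3]
opening: 0.0939
grip_force: 0.0
```

>>> {"api": "send_rows", "payload": {"targets": "-0.15 0.19 0 0 0 0 1;-0.3 0.38 0 0 0 0 1;-0.44 0.56 0 0 0 0 1;-0.58 0.73 0 0 0 0 1;-0.612 0.77 0 0 0 0 1"}}

```text
clock: 43.15
eef_pos: [0.4316, 0.2176, 0.1702]
eef_rot: [-0.001, 0.707, 0.707, -0.001]
force: [1.2, 0.1, 0.2]
opening: 0.0943
grip_force: 0.0
```

>>> {"api": "send_rows", "payload": {"targets": "0 0 0 0 0 0 1;0 0 0 0 0 0 1;0 0 0 0 0 0 1;0 0 0 0 0 0 1;0 0 0 0 0 0 1"}}

```text
clock: 43.65
eef_pos: [0.4345, 0.2145, 0.1706]
eef_rot: [0.0, 0.71, 0.705, 0.0]
force: [-0.2, -0.6, 0.0]
opening: 0.0938
grip_force: 0.0
```

>>> {"api": "send_rows", "payload": {"targets": "0 0.005 -0.15 0 0 0 1;0 0.005 -0.35 0 0 0 1;0 0.005 -0.6 0 0 0 1;0 0.005 -0.85 0 0 0 1;0 0.005 -1 0 0 0 1"}}

```text
clock: 44.15
eef_pos: [0.4333, 0.2152, 0.0487]
eef_rot: [-0.0, 0.709, 0.705, -0.001]
force: [0.1, 0.0, -0.3]
opening: 0.0938
grip_force: 0.0
```

>>> {"api": "send_rows", "payload": {"targets": "0 0 -0.03 0 0 0 1;0 0 -0.03 0 0 0 0.8;0 0 -0.03 0 0 0 0.7;0 0 -0.03 0 0 0 0.65;0 0 -0.03 0 0 0 0.6", "grip_force": 25}}

```text
clock: 44.65
eef_pos: [0.4345, 0.2162, 0.0478]
eef_rot: [0.0, 0.709, 0.705, 0.001]
force: [-0.4, 0.1, 0.2]
opening: 0.0655
grip_force: 0.0
```

>>> {"api": "send_rows", "payload": {"targets": "0 0 0 0 0 0 0.55;0 0 0 0 0 0 0.52;0 0 0 0 0 0 0.5;0 0 0 0 0 0 0.3;0 0 0 0 0 0 0"}}

```text
clock: 45.15
eef_pos: [0.4343, 0.2159, 0.0472]
eef_rot: [0.0, 0.709, 0.705, 0.0]
force: [0.9, -0.0, 3.7]
opening: 0.0482
grip_force: 24.8
```

>>> {"api": "send_rows", "payload": {"targets": "0 0 0 0 0 0 0;0 0 0 0 0 0 0;0 0 0 0 0 0 0;0 0 0 0 0 0 0;0 0 0 0 0 0 0"}}

```text
clock: 45.65
eef_pos: [0.4343, 0.2159, 0.0472]
eef_rot: [0.0, 0.709, 0.705, 0.0]
force: [0.2, 0.5, 6.0]
opening: 0.048
grip_force: 24.8
```

>>> {"api": "send_rows", "payload": {"targets": "0 0 0.1 0 0 0 0;0 0 0.3 0 0 0 0;0 0 0.55 0 0 0 0;0 0 0.8 0 0 0 0;0 0 1 0 0 0 0"}}

```text
clock: 46.15
eef_pos: [0.4334, 0.2155, 0.1686]
eef_rot: [-0.0, 0.709, 0.705, -0.0]
force: [0.1, -0.1, -3.1]
opening: 0.048
grip_force: 24.7
```

>>> {"api": "send_rows", "payload": {"targets": "0 -0.1 0 0 0 0 0;0 -0.28 0 0 0 0 0;0 -0.47 0 0 0 0 0;0 -0.65 0 0 0 0 0;0 -0.82 0 0 0 0 0"}}

```text
clock: 46.65
eef_pos: [0.4323, 0.1154, 0.166]
eef_rot: [-0.001, 0.709, 0.705, -0.001]
force: [-0.1, -0.1, -1.4]
opening: 0.048
grip_force: 24.7
```

>>> {"api": "send_rows", "payload": {"targets": "0.04 -0.165 0 0 0 0 0;0.08 -0.33 0 0 0 0 0;0.13 -0.495 0 0 0 0 0;0.17 -0.66 0 0 0 0 0;0.222 -0.82 0 0 0 0 0"}}

```text
clock: 47.15
eef_pos: [0.4588, 0.0174, 0.1659]
eef_rot: [-0.001, 0.709, 0.705, -0.001]
force: [-0.5, 0.3, -1.8]
opening: 0.0483
grip_force: 24.7
```

>>> {"api": "send_rows", "payload": {"targets": "0.15 -0.2 0 0 0 0 0;0.4 -0.4 0 0 0 0 0;0.65 -0.6 0 0 0 0 0;0.9 -0.76 0 0 0 0 0;1 -0.813 0 0 0 0 0"}}

```text
clock: 47.65
eef_pos: [0.5815, -0.0825, 0.1657]
eef_rot: [0.001, 0.71, 0.704, -0.001]
force: [0.4, 0.3, -2.4]
opening: 0.0483
grip_force: 24.7
```

>>> {"api": "send_rows", "payload": {"targets": "0 0 -0.15 0 0 0 0;0 0 -0.35 0 0 0 0;0 0 -0.55 0 0 0 0;0 0 -0.75 0 0 0 0;0 0 -0.85 0 0 0 0"}}

```text
clock: 48.15
eef_pos: [0.5774, -0.0788, 0.0618]
eef_rot: [-0.002, 0.709, 0.705, -0.002]
force: [-0.3, -0.2, -2.2]
opening: 0.0478
grip_force: 24.7
```

>>> {"api": "send_rows", "payload": {"targets": "0 0 0 0 0 0 0;0 0 0 0 0 0 0;0 0 0 0 0 0 0;0 0 0 0 0 0 0;0 0 0 0 0 0 0"}}

```text
clock: 48.65
eef_pos: [0.5811, -0.0785, 0.0658]
eef_rot: [0.001, 0.709, 0.705, 0.001]
force: [-0.2, 0.2, -2.8]
opening: 0.0481
grip_force: 24.7
```

```bash
python3 - <<'E'
from h import *
np.set_printoptions(precision=4,suppress=True)
c=robot.camera('scene');p=robot.observe()['eef_pos'];print(p)
save(c,'ks.png')
cv2.imwrite('pics/k.png',cv2.resize(c['pixels'][160:270,180:290,::-1],(550,550),interpolation=2))
z=p[2]-.0432;print('foot z',z)
for h,z in((.024,z),(.029,.012)):
    for a,b in((1,1),(1,-1),(-1,1)): q=proj(c,(.581+a*h,-.079+b*h,z));print(h,a,b,(q[0]-180)*5,(q[1]-160)*5)
E
```

```text
[ 0.581  -0.0785  0.0656]
foot z 0.02240248941877325
0.024 1 1 205.30063149740243 331.6105403973238
0.024 1 -1 90.09592944506963 312.4008997629804
0.024 -1 1 235.60344011343972 244.52746810131302
0.029 1 1 215.46803669776978 359.6404774588811
0.029 1 -1 76.99920803344071 336.2789728593401
0.029 -1 1 251.07603491940324 254.32990434585122
```

View pics/k.png

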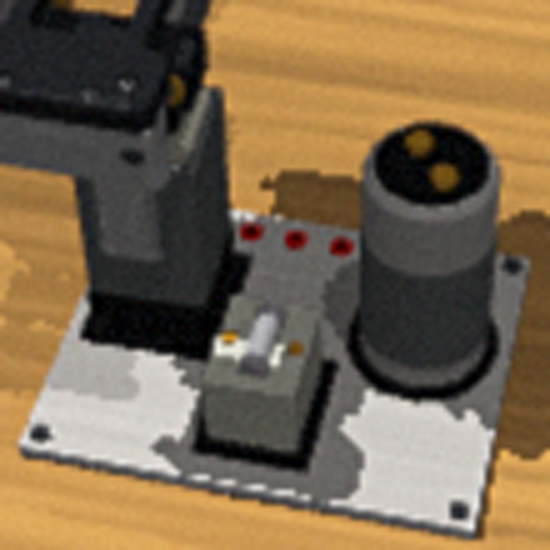

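The cap stands in the middle of the round seat. The timer is laterally aligned, with its face spanning 93–210 against a pad spanning 80–213. Its foot looks a bit high, so I'll lower it while watching the force.

>>> {"api": "send_rows", "payload": {"targets": "0 0 -0.03 0 0 0 0;0 0 -0.06 0 0 0 0;0 0 -0.078 0 0 0 0;0 0 -0.084 0 0 0 0;0 0 -0.084 0 0 0 0"}}

```text
clock: 49.2
eef_pos: [0.5804, -0.0785, 0.0552]
eef_rot: [-0.0, 0.709, 0.705, 0.0]
force: [-2.1, 1.6, 3.8]
opening: 0.0486
grip_force: 24.8
```

>>> {"api": "send_rows", "payload": {"targets": "0 0 -0.003 0 0 0 0;0 0 -0.006 0 0 0 0;0 0 -0.006 0 0 0 0;0 0 -0.006 0 0 0 0;0 0 -0.006 0 0 0 0"}}

```text
clock: 49.7
eef_pos: [0.5804, -0.0785, 0.0552]
eef_rot: [-0.0, 0.709, 0.705, 0.0]
force: [-2.8, 0.9, 9.8]
opening: 0.0482
grip_force: 24.8
```

```bash
python3 - <<'E'
from h import *
np.set_printoptions(precision=4,suppress=True)
c=robot.camera('scene');s=robot.observe();print(s['eef_pos'],s['force'],s['moment'])
a=cv2.imread('pics/scene0.png')
cv2.imwrite('pics/l.png',np.hstack([cv2.resize(x[165:245,185:245],(390,520),interpolation=2) for x in (c['pixels'][:,:,::-1],a)]))
E
```

```text
[ 0.5804 -0.0785  0.0552] [-2.5107  0.4051 10.529 ] [0.0711 0.9    0.0384]
```

View pics/l.png

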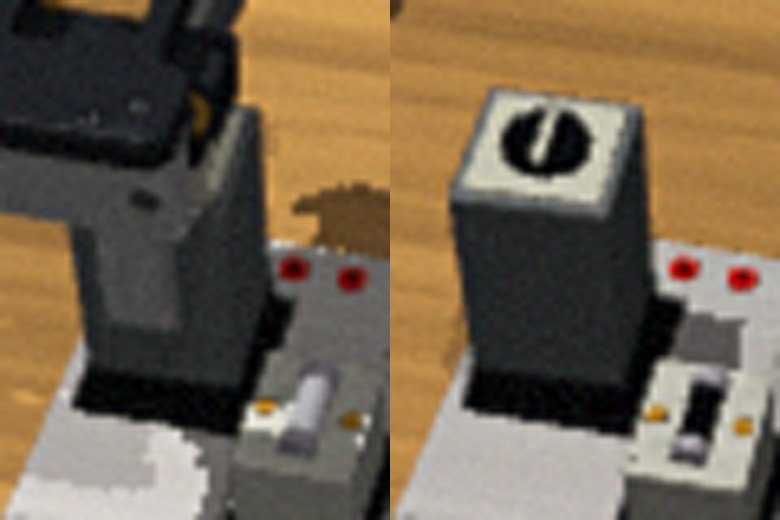

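The timer is down on its pad: the contact force is 10 N and its height and place match the original picture. I'll release, retreat and verify.

>>> {"api": "send_rows", "payload": {"targets": "0 0 0.004 0 0 0 0;0 0 0.006 0 0 0 0.6;0 0 0.006 0 0 0 0.8;0 0 0.006 0 0 0 1;0 0 0.006 0 0 0 1"}}

```text
clock: 50.25
eef_pos: [0.5806, -0.0786, 0.0547]
eef_rot: [0.0, 0.709, 0.705, -0.0]
force: [-0.2, 0.5, 0.9]
opening: 0.077
grip_force: 0.0
```

>>> {"api": "send_rows", "payload": {"targets": "0 0 0.1 0 0 0 1;0 0 0.3 0 0 0 1;0 0 0.55 0 0 0 1;0 0 0.8 0 0 0 1;0 0 0.95 0 0 0 1"}}

```text
clock: 50.75
eef_pos: [0.5817, -0.079, 0.172]
eef_rot: [0.001, 0.709, 0.705, 0.001]
force: [1.0, 0.3, -0.3]
opening: 0.0938
grip_force: 0.0
```

>>> {"api": "send_rows", "payload": {"targets": "-0.1 -0.1 0 0 0 0 1;-0.3 -0.3 0 0 0 0 1;-0.5 -0.5 0 0 0 0 1;-0.7 -0.7 0 0 0 0 1;-0.8 -0.9 0 0 0 0 1"}}

```text
clock: 51.25
eef_pos: [0.4805, -0.1878, 0.1683]
eef_rot: [-0.001, 0.71, 0.705, -0.001]
force: [0.5, 0.4, -0.4]
opening: 0.094
grip_force: 0.0
```

>>> {"api": "send_rows", "payload": {"targets": "0 -0.2 0 0 0 0 1;-0.1 -0.4 0 0 0 0 1;-0.2 -0.6 0 0 0 0 1;-0.3 -0.8 0 0 0 0 1;-0.3 -0.9 0 0 0 0 1"}}

```text
clock: 51.75
eef_pos: [0.445, -0.2972, 0.1686]
eef_rot: [-0.001, 0.711, 0.703, -0.001]
force: [0.1, -0.1, 0.8]
opening: 0.0938
grip_force: 0.0
```

```bash
python3 - <<'E'
from h import *
np.set_printoptions(precision=4,suppress=True)
c=robot.camera('scene');t=robot.camera('top');print(robot.observe()['eef_pos'])
save(c,'ms.png');save(t,'mt.png')
cv2.imwrite('pics/m.png',np.hstack([cv2.resize(c['pixels'][165:245,185:245,::-1],(300,400),interpolation=2),cv2.resize(t['pixels'][132:212,212:306,::-1],(470,400),interpolation=2)]))
E
```

```text
[ 0.4476 -0.2964  0.1687]
```

View pics/m.png

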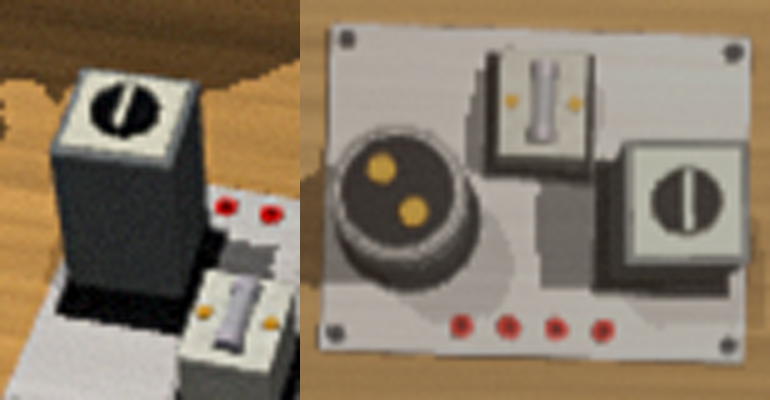

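All three parts are upright on their pads. I'll make a final numerical comparison.

```bash
python3 - <<'E'
from h import *
np.set_printoptions(precision=4,suppress=True)
c=robot.camera('scene');t=robot.camera('top')
T=lambda x,y,z:atz(t,(212+(x-300+.5)/5-.5,132+(y+.5)/5-.5),z)[:2]
S=lambda x,y,z:atz(c,(185+(x+.5)/5-.5,165+(y+.5)/5-.5),z)[:2]
ang=lambda v:np.degrees(np.arctan2(v[1],v[0]))
A=np.array([T(*p,.102) for p in((622,142),(749,142),(748,268),(626,264))]);print('top timer',A.mean(0),ang(A[0]-A[3]),ang(A[1]-A[2]))
A=np.array([S(*p,.102) for p in((82,68),(202,86),(176,166),(52,153))]);print('scene timer',A.mean(0),ang(A[3]-A[0]),ang(A[2]-A[1]))
print('top cap',T(400,192,.112))
print('scene timer foot corners',S(66,283,.012),S(183,299,.012),'pad',S(56,309,.012),S(183,333,.012))
print('top pad near edge / left', T(660,293,.012),T(596,280,.012))
for n in 'timer_mid','capacitor_mid','spare_mid':
  L=[robot.place_of(k,n) for k in('scene','top')]
  for a in L[0]:
    for b in L[1]:
      P,g=tri(ray(c,a['location']),ray(t,b['location']))
      if g<.01: print(n,P,g)
E
```

```text
top timer [ 0.5792 -0.0786] 2.9683995113278545 0.42501812920164134
scene timer [ 0.5813 -0.0783] 3.7722103016843174 2.1099909897752798
top cap [0.5799 0.0287]
scene timer foot corners [ 0.5936 -0.1082] [ 0.5919 -0.0589] pad [ 0.6077 -0.1079] [ 0.609  -0.0542]
top pad near edge / left [ 0.5513 -0.0778] [ 0.5562 -0.0507]
timer_mid [ 0.5786 -0.0782  0.0655] 0.004462142861561303
capacitor_mid [0.5662 0.1172 0.1215] 0.00030000198808586995
capacitor_mid [0.481  0.1184 0.0386] 0.003745402617885009
capacitor_mid [0.5743 0.1288 0.0412] 0.004607811627740124
capacitor_mid [ 0.4789  0.1325 -0.0694] 0.0008649329305461941
capacitor_mid [0.5833 0.0275 0.0577] 0.003034961956346633
capacitor_mid [0.5745 0.0238 0.0473] 0.007656603624958408
spare_mid [ 0.6295 -0.0253  0.0331] 0.003668169366655706
```

```bash
python3 -c "
from station import robot
print(robot.job_done())"
```

```text
the job is handed in; nothing more can be done
None
```

The job is handed in: the spent block is in the tray, the spare sits square on the fuse seat (about 1–1.5 mm off centre), and the capacitor and timer stand upright on their own seats, each within about 1 mm of the middle by the cameras.

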